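# Set the neck-forming jaws to the gauge mark and lock them

### The arm

A 7-joint arm with a two-finger parallel gripper is mounted at the origin on the work surface. World frame = base frame: x ahead of the robot, y to its left, z up, the work surface at z = 0. Lengths are in m, angles in rad, forces in N, time in s.
With the tool pointing down it reaches from about 0.425 to 0.925 m from the base axis. Payload 6.8 kg.
Tool frame: the origin (TCP) lies midway between the tips of the shut fingers; the grasp point (between the pads) lies 19 mm behind it; z points along the fingers, y is the line along which they close (so a half turn about z gives the same grasp; the last joint's range is limited). The gripper opens to 85 mm and grips with 20 to 120 N. Pads are 22 mm wide; open, the fingers measure 114 mm over their backs; the gripper's body (76 mm by 85 mm) begins 54 mm behind the grasp point. The pads swing forward as they close: fully open they stand 13 mm farther back than shut.
Start: joints at [-1.264, 0.477, 0.022, 1.555, -0.011, 1.109, -0.083], TCP at [0.272, 0.618, 0.231] pointing down, gripper open.
Joint ranges: [-2.96, 2.96], [-0.34, 2.1], [-1.41, 1.46], [0.24, 2.44], [-1.37, 4.51], [0.17, 1.92], [-2.96, 2.96]. Speed limits (rad/s): [2.39, 2.39, 3.14, 3.14, 3.14, 3.14, 3.14].

### API

Orientations are given as a rotation vector (axis times angle).
In Python, from bench import r gives the robot as it stands. The module is installed in compiled form; this text tells all that it offers.
- The arm moves only by the tool apply_moves, never from a script. Its argument "rows" is a list of rows, each a list of 6 numbers: the shift along the tool's x, y, z scaled (see below), then the turn, a rotation vector about the tool's x, y, z scaled (see below). A call has 1 to 5 rows; each row is the pose to reach, as a shift and turn from the pose commanded when the call began, along the tool's axes at that moment; what a row does not reach only later rows make up. The controller multiplies each number of a shift by 0.25 m and each number of a turn by 90 degrees. A row lasts 1/8 s, in which the tool goes at most 62.5 mm and 10.7 degrees, less where a joint would pass 70% of its speed; a pose out of reach is approached as far as the arm can. A call with a number of a shift or a turn outside -1 to 1 is refused whole. A call with a gripper value outside its range is refused whole. "claw" is the opening, from 0 (shut) to 1 (fully open), set as the call begins (left out, the last holds). The fingers move at their own pace and stop on an object; "newtons" is the grip in N (left out, the last holds). Time passes only in rows, so rows that repeat a pose let the fingers close. It gives the time, the measured TCP pose, the force, the opening and the grip force at its end, in the units of the state.
- r.get_obs(): the state, without advancing time (a new reading comes with each control period).
- r.grab_frame(name): name is "side" or "top" or "wrist"; returns a dict with "pixels" (384x512x3 uint8, red, green, blue), "intrinsics" (3x3 intrinsics, pixels), "dist" ([k1, k2, p1, p2, k3] as OpenCV has them; the pictures are not rectified), "eye" and "attitude" of the camera in the world. Camera axes: x right, y up, looking along -z (the intrinsics and any distortion apply to the point x, -y, -z); pixel columns grow to the right and rows downward; lengths in m; the calibration is good to about 2 mm. A picture is of the moment at which its call begins. There is no depth.
- r.hand_in(): hands the job in; it is judged then, once.
Trained networks look in a picture, given as the dict that the camera call returned (one of the last four; its "shot" number tells which), for a name from the list of things; names that differ only in an ending like _2 or _b are one class to them, and where a whole thing is asked for, a point or a joint stands for the part that bears it (a point fixed in the world has none). Each returns a list of dicts, best first, with "conf" (0 to 1); they miss things now and then, are a little off and sometimes report something else, mostly with a low value. They report only what shows in the picture. A call takes as long as a camera call.
- r.search_frame(picture, thing): "rect" ([left, top, width, height] in pixels, round what is visible of it).
- r.outline_of(picture, thing): "pixels" (384x512 bool, what is visible of it) and "rect" ([left, top, width, height] in pixels, round what is visible of it).
- r.landmark_of(picture, thing): "point" ([column, row] in pixels: a listed point, or the origin of a listed thing).
The state is a dict: "clock": time; "joints": joint angles; "qvel": joint speeds; "tau": joint torques, N m; "tcp_pos": TCP position; "orientation": TCP orientation; "contact_force": force on the tool from outside, world axes, zero at the start; "moment": the same for the moment, N m; "grip_width": finger opening in m; "gripper_force": force on a finger pad.
Only numpy, scipy, OpenCV 4.12 (cv2) and the standard library are available. Lean on these libraries where they do the work, as an engineer would, in place of code of your own. Each camera call takes 0.05 s, during which the arm holds its last target. There are 200 camera calls.

### The job

With a fingertip, roll the brass knurled wheel of the jaw jig so that the gap between the dark jaws closes, until the black pointer on the moving jaw stands in the red gauge band; then push the red-ball lever fully over, away from the side it leans to, to lock the setting. Do not push the moving jaw itself, and do not pick up or shift any of the loose things on the bench.

Things in the scene. Friction and masses are not known exactly. Their poses are not given: they have to be found in the camera images.
- jig: the jaw jig, a green plate 110 x 360 x 20 mm screwed to the bench (place and yaw vary). Origin: centre of its underside, on the bench; x across, y along the plate, z up. At y -140 mm a fixed dark jaw (50 x 30 mm, top at 75 mm); then the moving jaw; at y +70 the brass wheel between grey cheeks (tops at 76 mm, 44 mm over their outsides); at y +145 the lever
- jaw: the moving dark jaw block, 50 x 30 mm, its top 77 mm above the bench; it slides along the jig's -y towards the fixed jaw, at most 55 mm from its start, and is driven only by the wheel. Origin: on the plate's top (20 mm above the bench), under the block's centre. At the start it stands at y = -50 of the jig (gap 60 mm)
- pointer (a point): tip of the black pointer, 2 mm wide, on the moving jaw's +x side, just above the white scale strip; moves with the jaw
- gauge_mark (a point): middle of the red gauge band, 6 mm wide along the jig's y and 22 mm across, clipped over the white scale strip with a red tab on the plate's +x edge. It does not move; at the start it lies 18 to 42 mm from the pointer in the jig's -y. Its axes are parallel to the jig's
- wheel_top (a point): top of the brass knurled wheel, mid-rim, 101 mm above the bench; fixed to the jig. Wheel 70 mm diameter, 24 mm wide, rigid axle along the jig's x, 35 mm below this point. Fine knurl, no teeth to catch: a fingertip resting on the rim with a few newtons and drawn along it turns it by friction (1 N along the rim is enough); keep the tip on the rim. It stays where left
- wheel (a joint): turn of the wheel, rad, 0 at the start, at most 3.93; grows when the wheel's top is rolled towards the jaws (the jig's -y), and 1 rad closes the gap by 14 mm; it can also be rolled back
- lever (a joint): lock lever, rad: 0 at the start (leaning 0.55 rad to the jig's -x), 1.1 fully over (leaning as far to +x, locked). Stiff, stays where left; about 1.5 N at the ball moves it. Its pivot is on the jig at x 0, y +145, 36 mm above the bench; it swings in the jig's x-z plane
- lever_ball (a point): centre of the lever's red ball, 20 mm diameter, 60 mm from the pivot; at the start 31 mm to the jig's -x of the pivot and 87 mm above the bench
- vial: loose clear glass vial, 26 mm diameter, 55 mm tall, white cap, by the jig; leave alone. Origin: centre of its underside
- amber: loose amber bottle, 36 mm diameter, 70 mm tall, by the jig; leave alone. Origin: centre of its underside
- plug: loose brass plug gauge, 30 mm diameter, 34 mm tall, by the jig; leave alone. Origin: centre of its underside
- paddle: loose flat paddle with a wooden handle lying on the bench; leave alone
- mug: loose blue mug, 76 mm diameter, 85 mm tall; leave alone. Origin: centre of its underside
- flask: loose green glass conical flask, 64 mm diameter, 88 mm tall; leave alone. Origin: centre of its underside
- spool: loose cork spool, 44 mm diameter, 36 mm tall; leave alone. Origin: centre of its underside

How it is judged:
By the outcome, as a careful person would: the job done as asked, in the order asked, and still so for the second after the job is handed in, with the robot touching nothing.
It also fails if it takes over 58 s, if anything falls off the work surface, if the arm or the gripper's body presses on something with over 40 N, if the wrist force passes 120 N, or if a joint passes its speed limit or range.

## Working session

There is one attempt and no reset: what is moved stays moved. The work goes in short steps, Python scripts to look and compute and a tool call to move; the robot and the scene stay as the last step left them, time stands still between calls to the robot, and variables do not carry over. Pictures are saved under pics/ and viewed, at most 10 in all, crops included, and the job is handed in when it is done.

Besides the shell and the picture viewer there is one more tool, called after "Call:" as a command line: name --pt "numbers of a row" for each row, then --argument value for the rest. apply_moves: Moves the arm, as the interface text tells. Its arguments: {"type":"object","properties":{"rows":{"type":"array","items":{"type":"array","items":{"type":"number"}}},"claw":{"type":"number"},"newtons":{"type":"number"}},"required":["rows"]}

```bash
mkdir -p pics; cat > h.py <<'E'
import numpy as np, cv2
from scipy.spatial.transform import Rotation as R
from scipy.optimize import least_squares
from bench import r
F=np.diag([1,-1,-1.])
def Rc(p):
    a=np.array(p["attitude"],float)
    return a if a.shape==(3,3) else (R.from_rotvec(a).as_matrix() if a.size==3 else R.from_quat(a).as_matrix())
def proj(p,X):
    M=(Rc(p)@F).T; t=-M@np.array(p["eye"])
    return cv2.projectPoints(np.atleast_2d(np.array(X,float)),cv2.Rodrigues(M)[0],t,np.array(p["intrinsics"]),np.array(p["dist"]))[0].reshape(-1,2)
def ray(p,uv):
    q=cv2.undistortPoints(np.array([[uv]],float),np.array(p["intrinsics"]),np.array(p["dist"]))[0,0]
    d=Rc(p)@F@np.array([q[0],q[1],1]); return np.array(p["eye"]),d/np.linalg.norm(d)
def atz(p,uv,z):
    e,d=ray(p,uv); return e+d*(z-e[2])/d[2]
def tri(prs):
    A=0;b=0
    for p,uv in prs:
        e,d=ray(p,uv); P=np.eye(3)-np.outer(d,d); A=A+P; b=b+P@e
    return np.linalg.solve(A,b)
def save(p,n): cv2.imwrite("pics/"+n,p["pixels"][:,:,::-1])
def jigpt(j,L):
    c,s=np.cos(j[2]),np.sin(j[2]); L=np.atleast_2d(L)
    return np.c_[j[0]+c*L[:,0]-s*L[:,1], j[1]+s*L[:,0]+c*L[:,1], L[:,2]]
def cmd(o,target,yaw=None):
    T=R.from_rotvec(o["orientation"]); return T.inv().apply(np.array(target)-o["tcp_pos"])/0.25
E
cat > a.py <<'E'
from h import *
o=r.get_obs(); print({k:np.round(o[k],3) for k in("clock","tcp_pos","orientation","contact_force")}, R.from_rotvec(o["orientation"]).as_matrix().round(2).tolist())
for n in("top","side"):
    p=r.grab_frame(n); save(p,n+"0.png"); print(n,np.shape(p["attitude"]),np.round(p["eye"],3))
    for t in("jig","jaw","pointer","gauge_mark","wheel_top","lever_ball","vial","amber","plug","mug","flask","spool"):
        l=r.landmark_of(p,t)
        for d in l[:2]: print(t,np.round(d["point"],1),round(d["conf"],2), atz(p,d["point"],dict(wheel_top=.101,lever_ball=.087,pointer=.03,gauge_mark=.022).get(t,0.)).round(3))
E
python3 a.py
```

```text
{'clock': np.float64(0.0), 'tcp_pos': array([0.272, 0.617, 0.23 ]), 'orientation': array([-6.470e-01, -3.074e+00,  3.000e-03]), 'contact_force': array([-0.508, -0.526,  0.419])} [[-0.92, 0.4, -0.0], [0.4, 0.92, -0.0], [-0.0, -0.0, -1.0]]
top (3,) [ 0.381 -0.015  1.155]
jig [266.5 179.4] 0.95 [ 0.561 -0.07   0.   ]
jig [280.8 162.9] 0.25 [ 0.611 -0.114  0.   ]
jaw [281.  177.1] 0.72 [ 0.567 -0.113  0.   ]
jaw [236.6 168.4] 0.26 [0.596 0.02  0.   ]
pointer [276.5 163.4] 0.71 [ 0.603 -0.099  0.03 ]
pointer [383.5 243.8] 0.18 [ 0.364 -0.401  0.03 ]
lever_ball [246.  190.9] 0.52 [ 0.516 -0.008  0.087]
lever_ball [228.3 209.9] 0.51 [0.464 0.041 0.087]
vial [304.4 200.6] 0.57 [ 0.495 -0.181  0.   ]
amber [233.9 169. ] 0.69 [0.594 0.028 0.   ]
plug [277.9 216.7] 0.49 [ 0.449 -0.101  0.   ]
mug [123.5 214.7] 0.82 [0.462 0.353 0.   ]
flask [382.6 165.3] 0.76 [ 0.599 -0.422  0.   ]
spool [137.  164.3] 0.54 [0.613 0.317 0.   ]
spool [282.2 178.6] 0.2 [ 0.563 -0.117  0.   ]
side (3,) [ 0.365 -1.141  0.953]
jig [267.8 226.4] 0.7 [ 0.558 -0.065  0.   ]
jaw [275.7 235.9] 0.67 [ 0.575 -0.111  0.   ]
pointer [288.3 226.9] 0.9 [ 0.613 -0.107  0.03 ]
pointer [233.1 184.5] 0.46 [0.464 0.125 0.03 ]
wheel_top [253.8 191.2] 0.94 [ 0.517 -0.013  0.101]
lever_ball [231.7 184.2] 0.57 [0.454 0.049 0.087]
vial [250.8 252.4] 0.71 [ 0.492 -0.175 -0.   ]
amber [273.1 206.2] 0.49 [0.589 0.034 0.   ]
plug [234.8 234.2] 0.55 [ 0.452 -0.092  0.   ]
mug [233.3 155.2] 0.56 [0.483 0.357 0.   ]
spool [267.7 157.5] 0.47 [0.613 0.33  0.   ]
```

```bash
cat > b.py <<'E'
from h import *
P=[r.grab_frame("top"),r.grab_frame("side")]
c=[cv2.resize(p["pixels"][y:y+100,x:x+130,::-1],None,fx=6,fy=6,interpolation=cv2.INTER_CUBIC)[:, :] for p,x,y in((P[0],205,130),(P[1],205,165))]
cv2.imwrite("pics/ct.png",c[0]);cv2.imwrite("pics/cs.png",c[1])
E
python3 b.py
```

```text
(no output)
```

View pics/ct.png

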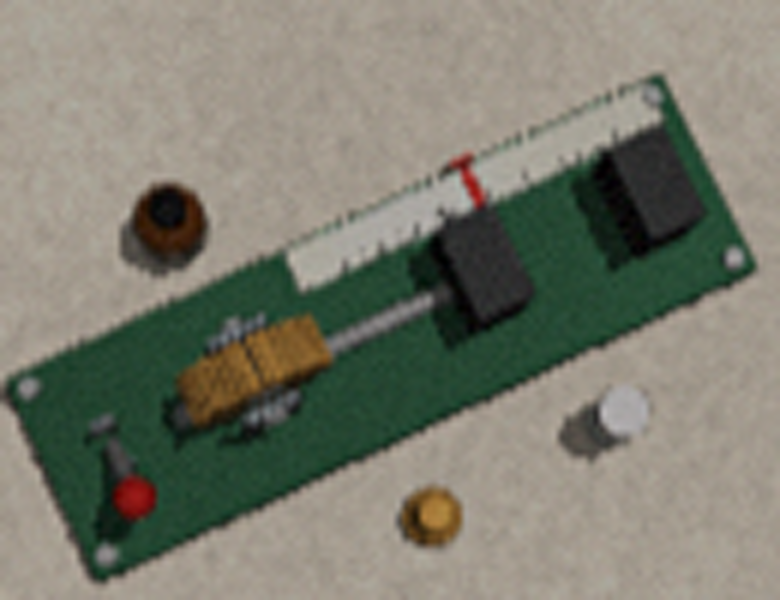

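View pics/cs.png

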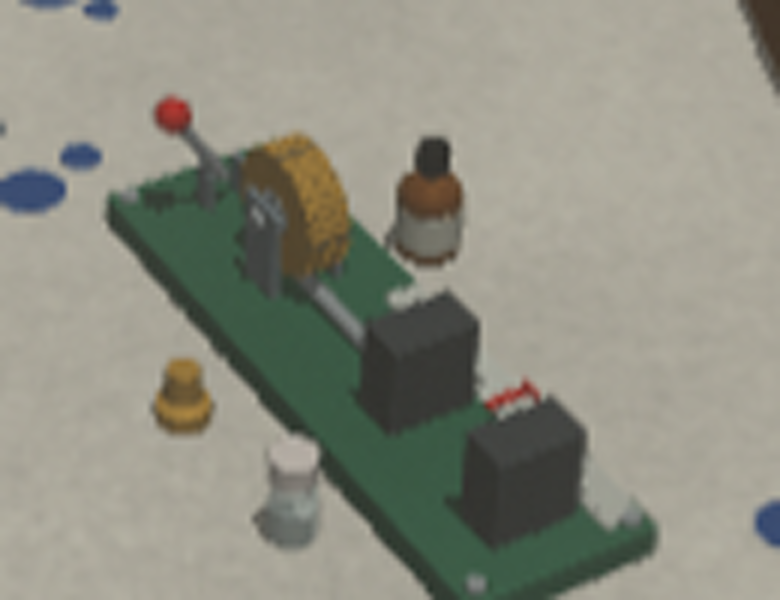

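```bash
cat > c.py <<'E'
from h import *
p=r.grab_frame("top"); s=r.grab_frame("side")
px=lambda x,y,X,Y:(X+(x+.5)/6-.5,Y+(y+.5)/6-.5)
L=[[55,-180,20],[-55,-180,20],[-55,180,20],[55,180,20]]
U=[px(a,b,205,130) for a,b in((660,75),(755,268),(100,580),(8,385))]
f=lambda j:(proj(p,jigpt(j,np.array(L)/1e3))-U).ravel()
S=least_squares(f,[.56,-.068,.5]); j=S.x; print(j.round(4),S.fun.round(1)); np.save("jig.npy",j)
S2=least_squares(lambda j:np.r_[f(j),(proj(s,jigpt(j,np.array([[-55,180,20],[0,70,101]])/1e3))-[px(108,205,205,165),px(295,137,205,165)]).ravel()],j);print(S2.x.round(4),S2.fun.round(1))
c,q=np.cos(j[2]),np.sin(j[2])
loc=lambda X:(np.array([[c,q],[-q,c]])@(X[:2]-j[:2])*1e3).round(1)
for n,u in dict(bandin=(480,203),bandout=(462,160)).items(): print(n,loc(atz(p,px(*u,205,130),.025)))
for n,u in dict(bandin=(488,408),bandout=(532,385)).items(): print('side',n,loc(atz(s,px(*u,205,165),.025)))
for n,L in dict(wheel=[0,70,101],ball=[-31,145,87],ballend=[31,145,87]).items(): print(n,jigpt(j,np.array(L)/1e3).round(4))
w=r.grab_frame("wrist");save(w,"w0.png");print(np.round(w["eye"],3),(-Rc(w)[:,2]).round(2), Rc(w)[:,1].round(2))
print(w["intrinsics"])
E
python3 c.py
```

```text
[ 0.545  -0.0746  0.4304] [ 0.1 -0.5  0.9  0.1 -0.2  0.9 -0.8 -0.6]
[ 0.5459 -0.0736  0.4277] [-0.1 -0.7  0.6 -0.1 -0.6  0.5 -1.2 -1.  -1.1 -0.9 -0.1  3.3]
bandin [ 33.5 -68.5]
bandout [ 56.7 -70. ]
side bandin [ 31.1 -70.7]
side bandout [ 60.4 -67.5]
wheel [[ 0.5158 -0.011   0.101 ]]
ball [[0.4563 0.0443 0.087 ]]
ballend [[0.5126 0.0701 0.087 ]]
[0.208 0.646 0.374] [ 0.25 -0.11 -0.96] [-0.88  0.39 -0.27]
[[296.35950368   0.         255.5243587 ]
 [  0.         296.35950368 196.5914252 ]
 [  0.           0.           1.        ]]
```

```bash
cat > go.py <<'E'
# usage: go.py x y z(mm, jig-local) [yawoff of tool x from jig +y, deg]
from h import *; import sys
j=np.load("jig.npy"); o=r.get_obs(); a=list(map(float,sys.argv[1:]))
t=jigpt(j,np.array(a[:3])/1e3)[0]; T=R.from_rotvec(o["orientation"])
h=j[2]+np.pi/2+np.radians(a[3] if len(a)>3 else 0)
x=np.array([np.cos(h),np.sin(h),0]);z=np.array([0,0,-1.]);W=R.from_matrix(np.c_[x,np.cross(z,x),z])
c,q=np.cos(j[2]),np.sin(j[2]);d=np.array(o["tcp_pos"])[:2]-j[:2]
print("t",round(o["clock"],2),"local",(1e3*np.array([c*d[0]+q*d[1],-q*d[0]+c*d[1],o["tcp_pos"][2]])).round(1),"F",np.round(o["contact_force"],1),"joints",np.round(o["joints"],2))
print("shift",(T.inv().apply(t-o["tcp_pos"])/.25).round(4),"turn",((T.inv()*W).as_rotvec()/(np.pi/2)).round(4))
E
python3 go.py 30 85 200
```

```text
t 1.55 local [ 40.8 743.1 231.3] F [ 0.4 -0.9  0.5] joints [-1.26  0.48  0.02  1.56 -0.01  1.11 -0.08]
shift [-1.9406 -1.7793  0.1252] turn [ 0.    -0.     0.462]
```

Call:
apply_moves --pt "-0.18 -0.165 0 0 0 0.1" --pt "-0.36 -0.33 0 0 0 0.2" --pt "-0.54 -0.495 0 0 0 0.3" --pt "-0.72 -0.66 0 0 0 0.4" --pt "-0.9 -0.82 0 0 0 0.462" --claw 0

```text
clock: 2.17
tcp_pos: [0.396, 0.3377, 0.2316]
orientation: [1.701, 2.641, 0.001]
contact_force: [1.1, 0.0, 0.7]
grip_width: 0.0
gripper_force: 0.0
```

```bash
python3 go.py 30 85 200
```

```text
t 2.17 local [ 36.6 436.8 231.6] F [1.1 0.  0.7] joints [-1.04  0.22  0.25  1.94 -0.07  0.99 -0.33]
shift [-1.4073 -0.021   0.1259] turn [ 0.0005 -0.0003 -0.0026]
```

Call:
apply_moves --pt "-0.24 0 0.02 0 0 0" --pt "-0.48 0 0.05 0 0 0" --pt "-0.72 -0.01 0.08 0 0 0" --pt "-0.96 -0.02 0.1 0 0 0" --pt "-1.0 -0.02 0.125 0 0 0"

```text
clock: 2.8
tcp_pos: [0.4964, 0.1055, 0.2004]
orientation: [1.705, 2.637, -0.0]
contact_force: [-0.4, 0.8, 0.2]
grip_width: 0.0002
gripper_force: 0.0
```

Call:
apply_moves --pt "-0.2 0 0 0 0 0" --pt "-0.4 0 0 0 0 0" --pt "-0.4 0 0 0 0 0"

```text
clock: 3.18
tcp_pos: [0.5379, 0.0159, 0.2003]
orientation: [1.703, 2.638, -0.001]
contact_force: [-0.7, 0.6, -0.6]
grip_width: -0.0001
gripper_force: 0.0
```

```bash
cat > d.py <<'E'
from h import *; import sys
j=np.load("jig.npy"); c,q=np.cos(j[2]),np.sin(j[2])
w=r.grab_frame("wrist");save(w,sys.argv[1])
loc=lambda X:(np.array([[c,q],[-q,c]])@(X[:2]-j[:2])*1e3).round(1)
for t,z in(("pointer",.024),("gauge_mark",.022),("wheel_top",.101),("lever_ball",.087)):
    for d in r.landmark_of(w,t)[:2]: print(t,np.round(d["point"],1),round(d["conf"],2),loc(atz(w,d["point"],z)))
print(proj(w,jigpt(j,np.array([[0,70,101],[55,-180,20],[-55,-180,20],[40,-50,24],[-31,145,87]])/1e3)).round(0).tolist())
E
python3 go.py 0 70 110; python3 d.py w1.png
```

```text
t 3.17 local [ 31.3  85.2 200.3] F [-0.7  0.6 -0.6] joints [-0.51  0.3   0.44  1.94 -0.16  0.93  0.43]
shift [-0.0609 -0.1252  0.3612] turn [ 0.0004  0.0011 -0.0037]
wheel_top [223.5 210.7] 0.94 [ 2.8 73.5]
lever_ball [183.4 123.9] 0.75 [-30.2 146.3]
[[220.0, 215.0], [274.0, 364.0], [195.0, 364.0], [264.0, 285.0], [183.0, 126.0]]
```

View pics/w1.png

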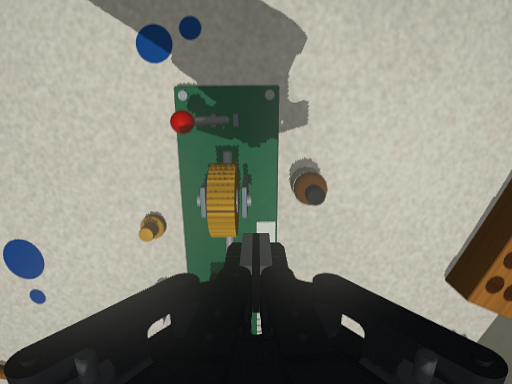

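```bash
python3 go.py 1.5 87 105
```

```text
t 3.42 local [ 32.2  90.7 199.9] F [ 1.5  0.3 -0.1] joints [-0.51  0.3   0.43  1.94 -0.16  0.93  0.43]
shift [-0.0148 -0.1226  0.3796] turn [-0.0001 -0.0006  0.0018]
```

Call:
apply_moves --pt "-0.015 -0.12 0.1 0 0 0" --pt "-0.015 -0.12 0.25 0 0 0" --pt "-0.015 -0.12 0.36 0 0 0" --pt "-0.015 -0.12 0.38 0 0 0" --pt "-0.015 -0.12 0.38 0 0 0"

```text
clock: 4.05
tcp_pos: [0.5113, 0.0041, 0.1055]
orientation: [1.694, 2.645, 0.0]
contact_force: [-0.1, -0.4, 0.9]
grip_width: -0.0
gripper_force: 0.0
```

```bash
python3 go.py 1.5 87 103;python3 go.py 1.5 87 103
```

```text
t 4.05 local [  2.2  85.5 105.5] F [-0.1 -0.4  0.9] joints [-0.45  0.4   0.4   2.08 -0.23  0.71  0.53]
shift [ 0.006  -0.0029  0.0099] turn [ 0.0002 -0.0001  0.0006]
t 4.05 local [  2.2  85.5 105.5] F [-0.1 -0.4  0.9] joints [-0.45  0.4   0.4   2.08 -0.23  0.71  0.53]
shift [ 0.006  -0.0029  0.0099] turn [ 0.0002 -0.0001  0.0006]
```

Call:
apply_moves --pt "0 0 0.01 0 0 0" --pt "0 0 0.016 0 0 0" --pt "0 0 0.02 0 0 0" --pt "0 0 0.02 0 0 0"

```text
clock: 4.55
tcp_pos: [0.5114, 0.0035, 0.1005]
orientation: [1.696, 2.644, 0.001]
contact_force: [-1.2, 0.9, 4.5]
grip_width: -0.0
gripper_force: 2.1
```

Call:
apply_moves --pt "0 0 0.003 0 0 0" --pt "-0.015 0 0.003 0 0 0" --pt "-0.03 0 0.003 0 0 0" --pt "-0.045 0 0.003 0 0 0" --pt "-0.06 0 0.003 0 0 0"

```text
clock: 5.18
tcp_pos: [0.5181, -0.0108, 0.1008]
orientation: [1.696, 2.643, 0.002]
contact_force: [-4.7, -0.1, 16.9]
grip_width: -0.0002
gripper_force: 8.5
```

Call:
apply_moves --pt "-0.015 0 -0.002 0 0 0" --pt "-0.03 0 -0.003 0 0 0" --pt "-0.045 0 -0.003 0 0 0" --pt "-0.055 0 -0.003 0 0 0" --pt "-0.055 0 -0.003 0 0 0"

```text
clock: 5.8
tcp_pos: [0.5233, -0.023, 0.1]
orientation: [1.696, 2.644, 0.0]
contact_force: [0.2, -0.4, 2.1]
grip_width: 0.0001
gripper_force: 1.0
```

Call:
apply_moves --pt "0 0 -0.1 0 0 0" --pt "-0.05 0.05 -0.2 0 0 0" --pt "-0.25 0.1 -0.2 0 0 0" --pt "-0.45 0.15 -0.2 0 0 0" --pt "-0.6 0.15 -0.2 0 0 0"

```text
clock: 6.42
tcp_pos: [0.6208, -0.1447, 0.1496]
orientation: [1.696, 2.645, -0.001]
contact_force: [-0.8, 0.4, 0.9]
grip_width: -0.0001
gripper_force: 0.0
```

Call:
apply_moves --pt "0 0 0 0 0 0" --pt "0 0 0 0 0 0"

```text
clock: 6.68
tcp_pos: [0.619, -0.1424, 0.1493]
orientation: [-1.694, -2.643, 0.0]
contact_force: [0.2, 0.3, 0.0]
grip_width: 0.0
gripper_force: 0.0
```

```bash
python3 go.py 1.5 87 105; python3 d.py w2.png; python3 -c "
import cv2;i=cv2.imread('pics/w2.png')[60:260,130:380];cv2.imwrite('pics/w2c.png',cv2.resize(i,None,fx=3,fy=3,interpolation=cv2.INTER_CUBIC))"
```

```text
t 6.67 local [ 39.  -92.6 149.3] F [0.2 0.3 0. ] joints [-0.18  0.53  0.43  1.75 -0.26  0.92  0.79]
shift [ 0.718  -0.1495  0.1784] turn [-0.0007 -0.001   0.0002]
pointer [256.3 155.3] 0.75 [ 38.6 -59.9]
gauge_mark [256. 163.] 0.57 [ 38.4 -67.2]
lever_ball [213.5  87.4] 0.55 [10.3 -6.3]
[[189.0, -52.0], [272.0, 271.0], [166.0, 271.0], [258.0, 144.0], [142.0, -163.0]]
```

View pics/w2c.png

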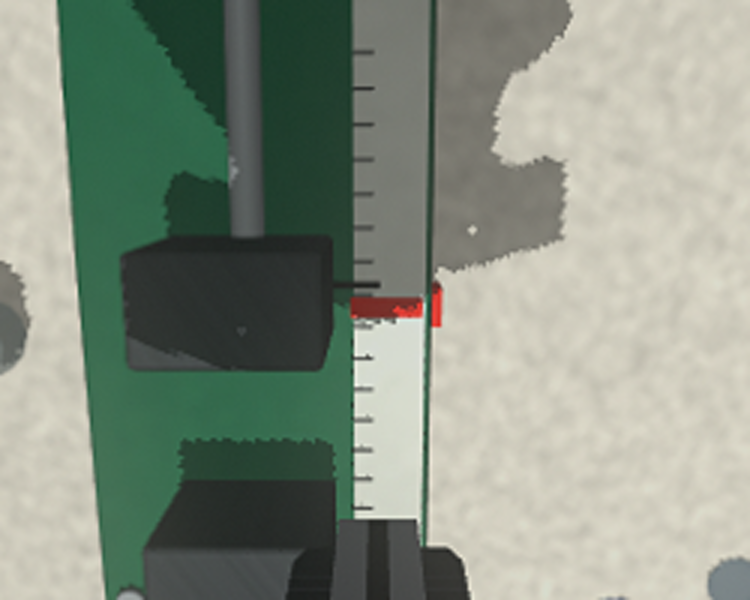

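Call:
apply_moves --pt "0.2 -0.05 0 0 0 0" --pt "0.4 -0.1 0 0 0 0" --pt "0.6 -0.15 0 0 0 0" --pt "0.7 -0.15 0.05 0 0 0" --pt "0.7 -0.15 0.15 0 0 0"

```text
clock: 7.55
tcp_pos: [0.5125, 0.0033, 0.1132]
orientation: [1.689, 2.648, 0.005]
contact_force: [0.1, -0.6, 0.1]
grip_width: -0.0002
gripper_force: 0.0
```

Call:
apply_moves --pt "0 0 0.025 0 0 0" --pt "0 0 0.025 0 0 0"

```text
clock: 7.8
tcp_pos: [0.5126, -0.0003, 0.1064]
orientation: [-1.696, -2.644, 0.001]
contact_force: [0.1, 0.1, -0.4]
grip_width: -0.0
gripper_force: 0.0
```

```bash
python3 go.py 1.5 81 100.5
```

```text
t 7.8 local [  1.6  81.  106.4] F [ 0.1  0.1 -0.4] joints [-0.45  0.4   0.4   2.07 -0.23  0.71  0.54]
shift [-0.0001 -0.0004  0.0236] turn [-0.0003  0.     -0.0003]
```

Offset is right. Descend to light contact, then a 19 mm stroke.

Call:
apply_moves --pt "0 0 0.012 0 0 0" --pt "0 0 0.02 0 0 0" --pt "0 0 0.024 0 0 0" --pt "0 0 0.025 0 0 0"

```text
clock: 8.3
tcp_pos: [0.5131, -0.0002, 0.1008]
orientation: [1.696, 2.644, 0.001]
contact_force: [-2.1, -0.2, 9.5]
grip_width: 0.0003
gripper_force: 4.6
```

Call:
apply_moves --pt "-0.02 0 0 0 0 0" --pt "-0.04 0 0 0 0 0" --pt "-0.06 0 0 0 0 0" --pt "-0.076 0 0 0 0 0" --pt "-0.076 0 0 0 0 0"

```text
clock: 8.93
tcp_pos: [0.5212, -0.0182, 0.1008]
orientation: [1.697, 2.643, 0.001]
contact_force: [-1.2, -2.4, 5.9]
grip_width: -0.0001
gripper_force: 3.1
```

Call:
apply_moves --pt "0 0 -0.1 0 0 0" --pt "-0.05 0.05 -0.2 0 0 0" --pt "-0.25 0.1 -0.2 0 0 0" --pt "-0.45 0.15 -0.2 0 0 0" --pt "-0.62 0.15 -0.2 0 0 0"

```text
clock: 9.55
tcp_pos: [0.6208, -0.1436, 0.1501]
orientation: [1.694, 2.644, 0.001]
contact_force: [0.5, 0.7, -0.1]
grip_width: -0.0001
gripper_force: 0.0
```

Call:
apply_moves --pt "-0.02 0 0 0 0 0" --pt "-0.02 0 0 0 0 0"

```text
clock: 9.8
tcp_pos: [0.621, -0.1468, 0.1497]
orientation: [-1.696, -2.643, -0.0]
contact_force: [-0.8, 0.9, -0.3]
grip_width: -0.0001
gripper_force: 0.0
```

```bash
python3 go.py 1.5 87 105; python3 d.py w3.png; python3 -c "
import cv2;i=cv2.imread('pics/w3.png')[110:210,205:305];cv2.imwrite('pics/w3c.png',cv2.resize(i,None,fx=6,fy=6,interpolation=cv2.INTER_CUBIC))"
```

```text
t 9.8 local [ 39.  -97.3 149.7] F [-0.8  0.9 -0.3] joints [-0.18  0.53  0.43  1.75 -0.27  0.93  0.8 ]
shift [ 0.737  -0.1502  0.1793] turn [-0.0003 -0.0005 -0.0003]
pointer [255.6 159. ] 0.96 [ 38.1 -68.1]
gauge_mark [259.3 157.4] 0.45 [ 41.5 -67. ]
gauge_mark [215.  155.6] 0.24 [  0.9 -65.2]
[[188.0, -61.0], [272.0, 267.0], [166.0, 266.0], [258.0, 139.0], [142.0, -169.0]]
```

View pics/w3c.png

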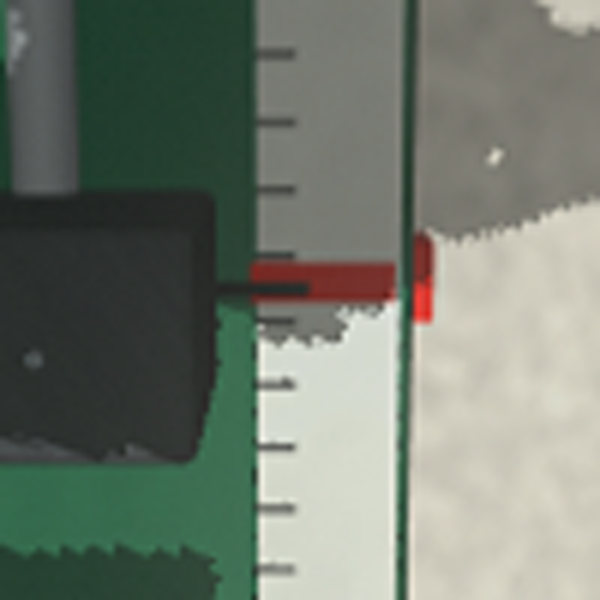

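```bash
python3 go.py -65 146 150
```

```text
t 10.05 local [ 39.7 -96.3 150. ] F [-0.1  0.2  1.2] joints [-0.18  0.53  0.43  1.75 -0.27  0.93  0.8 ]
shift [ 9.698e-01 -4.171e-01  9.000e-04] turn [ 0.0001 -0.0005  0.0012]
```

Call:
apply_moves --pt "0.2 -0.08 0 0 0 0" --pt "0.4 -0.17 0 0 0 0" --pt "0.6 -0.26 0 0 0 0" --pt "0.8 -0.35 0 0 0 0" --pt "0.97 -0.42 0 0 0 0"

```text
clock: 10.68
tcp_pos: [0.4228, 0.0313, 0.1501]
orientation: [-1.693, -2.646, -0.001]
contact_force: [0.1, 0.4, -0.2]
grip_width: 0.0
gripper_force: 0.0
```

Call:
apply_moves --pt "0 0 0 0 0 0" --pt "0 0 0.15 0 0 0" --pt "0 0 0.3 0 0 0" --pt "0 0 0.3 0 0 0"

```text
clock: 11.18
tcp_pos: [0.4235, 0.0288, 0.0736]
orientation: [-1.695, -2.642, 0.006]
contact_force: [-0.4, 0.6, 0.9]
grip_width: 0.0001
gripper_force: 0.0
```

```bash
python3 go.py 10 145 75
```

```text
t 11.18 local [-67.2 144.6  73.6] F [-0.4  0.6  0.9] joints [-0.54  0.34  0.38  2.28 -0.23  0.56  0.45]
shift [ 0.0018  0.3089 -0.0071] turn [-0.003  -0.     -0.0003]
```

Call:
apply_moves --pt "0 0.04 0 0 0 0" --pt "0 0.08 0 0 0 0" --pt "0 0.12 0 0 0 0" --pt "0 0.16 0 0 0 0" --pt "0 0.2 0 0 0 0"

```text
clock: 11.8
tcp_pos: [0.4713, 0.0509, 0.0753]
orientation: [1.695, 2.644, 0.001]
contact_force: [-1.3, -0.9, 1.2]
grip_width: -0.0001
gripper_force: 0.7
```

Call:
apply_moves --pt "0 0.025 0 0 0 0" --pt "0 0.05 0 0 0 0" --pt "0 0.07 0 0 0 0" --pt "0 0.085 0 0 0 0"

```text
clock: 12.3
tcp_pos: [0.4894, 0.0593, 0.0748]
orientation: [-1.696, -2.644, 0.001]
contact_force: [-1.6, -0.8, -1.5]
grip_width: 0.0002
gripper_force: 0.8
```

```bash
python3 go.py 10 145 75
```

```text
t 12.3 local [  5.3 144.8  74.8] F [-1.6 -0.8 -1.5] joints [-0.55  0.43  0.37  2.13 -0.26  0.63  0.43]
shift [ 0.0006  0.0187 -0.0008] turn [-0.0005 -0.0001 -0.    ]
```

Still moving lever at ~1.8 N; continue until the stop shows.

Call:
apply_moves --pt "0 0.012 0 0 0 0" --pt "0 0.024 0 0 0 0" --pt "0 0.03 0 0 0 0" --pt "0 0.03 0 0 0 0"

```text
clock: 12.8
tcp_pos: [0.4933, 0.061, 0.0745]
orientation: [-1.695, -2.64, 0.007]
contact_force: [-9.5, -4.1, 5.5]
grip_width: 0.0002
gripper_force: 5.0
```

Call:
apply_moves --pt "0 0.008 0 0 0 0" --pt "0 0.008 0 0 0 0"

```text
clock: 13.05
tcp_pos: [0.4936, 0.0612, 0.0744]
orientation: [-1.694, -2.638, 0.01]
contact_force: [-13.2, -4.8, 9.2]
grip_width: 0.0
gripper_force: 7.4
```

Call:
apply_moves --pt "0 -0.1 0 0 0 0" --pt "0 -0.2 0 0 0 0" --pt "0 -0.25 -0.2 0 0 0" --pt "-0.2 -0.15 -0.3 0 0 0" --pt "-0.4 0.0 -0.3 0 0 0"

```text
clock: 13.68
tcp_pos: [0.5431, -0.0276, 0.1534]
orientation: [1.691, 2.642, 0.009]
contact_force: [1.3, 1.5, 0.8]
grip_width: 0.0001
gripper_force: 0.0
```

Call:
apply_moves --pt "-0.2 0.05 0 0 0 0" --pt "-0.4 0.12 0 0 0 0" --pt "-0.54 0.12 0 0 0 0" --pt "-0.54 0.12 0 0 0 0"

```text
clock: 14.18
tcp_pos: [0.6246, -0.1417, 0.1504]
orientation: [1.7, 2.638, -0.001]
contact_force: [0.7, 0.2, 0.6]
grip_width: -0.0001
gripper_force: 0.0
```

```bash
python3 go.py 10 145 75; cat > e.py <<'E'
from h import *
j=np.load("jig.npy"); c,q=np.cos(j[2]),np.sin(j[2])
loc=lambda X:(np.array([[c,q],[-q,c]])@(X[:2]-j[:2])*1e3).round(1)
w=r.grab_frame("wrist");p=r.grab_frame("side")
for n,f,z,t in(("w",w,.024,"pointer"),("w",w,.022,"gauge_mark"),("s",p,.087,"lever_ball"),("w",w,.087,"lever_ball")):
    for d in r.landmark_of(f,t)[:2]: print(n,t,np.round(d["point"],1),round(d["conf"],2),loc(atz(f,d["point"],z)))
a=cv2.resize(w["pixels"][90:240,180:330,::-1],(400,400),interpolation=cv2.INTER_CUBIC)
b=cv2.resize(p["pixels"][165:265,205:305,::-1],(400,400),interpolation=cv2.INTER_CUBIC)
cv2.imwrite("pics/e.png",np.hstack([a,b]))
E
python3 e.py
```

```text
t 14.18 local [ 44.4 -94.3 150.4] F [0.7 0.2 0.6] joints [-0.21  0.54  0.46  1.74 -0.29  0.93  0.8 ]
shift [ 0.9574 -0.1423  0.2986] turn [ 0.0006  0.002  -0.0029]
w pointer [250.  158.5] 0.65 [ 38.7 -65.2]
w pointer [122.2 169.7] 0.31 [-80.8 -74.7]
w gauge_mark [253.1 161.3] 0.67 [ 41.5 -68.1]
s lever_ball [275.3 236. ] 0.69 [ -45.3 -122.7]
s lever_ball [249.7 180.2] 0.47 [ 29.8 140.9]
```

View pics/e.png

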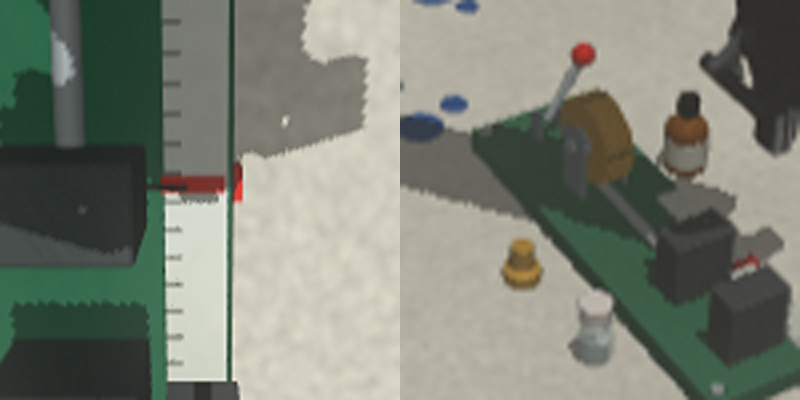

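The final picture shows the pointer inside the red band (left half, about (175,187)). The lever leans fully to +x with its ball at (583,53), and the loose things have not moved.

```bash
python3 -c "
from bench import r
print(r.hand_in())"
```

```text
the job is handed in; nothing more can be done
None
```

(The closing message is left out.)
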